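# Clamp a lino block on the sloping carving board

## Robot

A 6-joint arm with a two-finger parallel gripper is mounted at the origin on the work surface. World frame = base frame: x ahead of the robot, y to its left, z up, the work surface at z = 0. Lengths are in m, angles in degrees, forces in N, time in s.
With the tool pointing down it reaches from about 0.4 to 0.925 m from the base axis. Payload 3.4 kg.
Tool frame: the origin (TCP) lies at the very end of the fingers, on their centre line; the grasp point (between the pads) lies 19 mm behind it; z points along the fingers, y is the line along which they close (so a half turn about z gives the same grasp; the last joint's range is limited). The gripper opens to 85 mm and grips with 20 to 120 N. Pads are 22 mm wide; open, the fingers measure 114 mm over their backs; the gripper's body (76 mm by 85 mm) begins 54 mm behind the grasp point. The pads swing forward as they close: fully open they stand 13 mm farther back than shut.
Start: joints at [-75.659, 17.578, 86.31, -0, 76.112, -4.211], TCP at [0.183, -0.545, 0.231] pointing down, gripper open.
Joint ranges: [-179.03, 179.03], [-60, 130.46], [8.19, 133.38], [-81.62, 261.62], [5.75, 156.47], [-153.77, 153.77]. Speed limits (degrees/s): [147.25, 147.25, 180, 180, 180, 180].

## Interface

Orientations are given as a 3x3 rotation matrix whose columns are the frame's x, y, z axes.
In Python, from rig import env, cams gives the robot as it stands.
- The arm moves only by the tool move_arm, never from a script. Its argument "increments" is a list of rows, each a list of 4 numbers: the shift along the tool's x, y, z in cm, then the turn about the tool's z in rad. A call has 1 to 10 rows; each row shifts and turns the commanded pose from where the row before left it, along the tool's axes as they then stand; what a row does not reach is not made up. A row lasts 1/10 s, in which the tool goes at most 50 mm and 8.59 degrees, less where a joint would pass 70% of its speed; a pose out of reach is approached as far as the arm can. A call with a gripper value outside its range is refused whole. "grip" is the finger opening in cm, from 0 to 8.54, set as the call begins (left out, the last holds). The fingers move at their own pace and stop on an object; "squeeze" is the grip in N (left out, the last holds). Time passes only in rows, so rows that do not move let the fingers close. It gives the time, the measured TCP pose, the force, the opening and the grip force at its end, in the units of the state.
- env.sense(): the state, without advancing time (a new reading comes with each control period).
- cams.get_image(name): name is "scene" or "top"; returns the picture (384x512x3 uint8, blue, green, red); there is no depth.
- cams.camera_model(name): a dict with "mtx" (3x3 intrinsics, pixels), "position" and "attitude" of the camera in the world. Camera axes: x right, y down, z forward; pixel columns grow to the right and rows downward; lengths in m; the calibration is good to about 2 mm. A picture is of the moment at which its call begins. camera_model takes no time and is no camera call.
- env.hand_in(): hands the job in; it is judged then, once.
The state is a dict: "time": time; "qpos": joint angles; "dq": joint speeds; "joint_torque": joint torques, N m; "position": TCP position; "eef_rot": TCP orientation; "ft_force": force on the tool from outside, world axes, zero at the start; "wrist_torque": the same for the moment, N m; "gripper_width": finger opening in m; "gripper_force": force on a finger pad.
Only numpy, scipy, OpenCV 4.12 (cv2) and the standard library are available. Lean on these libraries where they do the work, as an engineer would, in place of code of your own. Each camera call takes 0.05 s, during which the arm holds its last target. There are 200 camera calls.

## Task

Get the lino block ready for carving: slide it down the sloping board until its lower long edge sits flush against the wooden ledge, then throw the toggle clamp's red handle right over past its dead point so that its arm holds the block's left end. Then turn the T-handle of the screw clamp clockwise, half turn after half turn, until it stops tight with its pad on the block's right end, and let go. Do not shove or upset anything else on the bench.

Things in the scene. Friction and masses are not known exactly. Their poses are not given: they have to be found in the camera images.
- easel: the wooden carving stand, fixed to the bench, 270 mm deep, 350 mm wide. Origin on the bench under the board's origin; x points to its high side, y to its left (toggle) side, z up
- bed: the sloping board of the stand, tilted 30 degrees. Origin on its top (black rubber mat), 95 mm over the bench. x runs up the slope, y to the left, z square out of the board; 'board x, y, z' in mm elsewhere mean this frame. Board x -135..135, y -160..190. The mat grips: the block stays where it lies
- ledge (a point): middle of the wooden ledge's upper face, board x, y, z = -123, 0, 9. The ledge, 18 mm high, runs along the board's whole low edge; the block's lower edge shall bear on it, its centre then at board x = -63
- block: loose plywood block with grey-green lino face, 120 (its x, up the slope) x 180 (y) x 22 mm, about 0.45 kg; origin at the centre of its underside. It starts flat on the mat 12 to 38 mm short of the ledge, up to 6 degrees askew and 10 mm aside, under both raised clamps, which reach it when it is home wherever it is sideways
- toggle (a joint): angle of the toggle clamp's handle, rad: 0 open (leaning 45 degrees outwards, to the board's left), dead point 1.40, stop 1.50 (leaning 41 degrees inwards, locked). Its pin runs along board x at board x, y, z = -50, 166, 46. It stays where it is left; near the dead point the pad presses and it takes some 2 to 8 N at the grip
- toggle_grip (a point): middle of the handle's round red grip, 16 mm thick, 70 mm long, 74 mm from the pin (the round end is 106 mm from it); it moves on an arc from board y, z = 218, 98 (open) to 117, 102 (locked), always at board x = -50
- clamp_arm: the toggle clamp's steel arm, 14 mm wide, with a black rubber pad of 20 mm; origin at its pin, board x, y, z = -50, 136, 38. The link gears it to the handle. Raised, it reaches 40 degrees up to about board y, z = 80, 95; closed, its pad presses at board x, y = -50, 68
- screw (a joint): how far the T-handle has been turned clockwise seen from above, rad. At 0 the bar lies along board y; it turns about board -z. It starts between 0 and 2.3 and stops hard, tight, at 6.3; the pad meets the block near 4.9. 10 mm of travel a turn, thread friction 0.4 N m; it stays where it is left
- t_bar (a point): centre of the T-handle's bar on the screw axis, board x, y = -50, -62, z = 109 at joint 0 and 99 when tight; axes turn with the bar, y along it. Steel bar 10 mm thick, black 20 mm balls at its ends, 156 mm long; free bar from 14 to 58 mm either side of the axis. Hub 28 mm across, 13 mm above and below the bar
- screw_frame: green cast frame of the screw clamp, fixed; origin at board x, y, z = -50, 0, 0. Post at board y = -132; arm up to board z = 64 from y = -143 to the screw, round boss of radius 16 up to z = 74 about the screw axis
- spindle: the steel screw with its round pad (32 mm, rubber faced, does not turn) that comes down on the block's right end; origin at the centre of the pad's face, board z = 29.8 at screw joint 0 and 1.59 mm lower for each radian
- ink_jar: bystander, to be left alone: squat ochre ink jar with a black lid, 60 mm across, 75 mm tall; origin at the centre of its underside
- medium_bottle: bystander, to be left alone: amber glass bottle, 54 mm across, 150 mm tall; origin at the centre of its underside
- brush_pot: bystander, to be left alone: white pot 72 mm across and 100 mm tall with brushes standing to about 210 mm; origin at the centre of its underside
- brayer: bystander, to be left alone: ink roller: black 90 mm roller, wooden handle, 175 mm long, lying flat; origin at the centre of its underside
- gouge: bystander, to be left alone: carving gouge with a wooden handle, 155 mm long, lying flat; origin at the centre of its underside
- ochre_tube: bystander, to be left alone: white and ochre paint tube with a green clip, 130 mm long, lying flat; origin at the centre of its underside
- rust_tube: bystander, to be left alone: white and rust-red paint tube with a green clip, 130 mm long, lying flat; origin at the centre of its underside
- paint_mug: bystander, to be left alone: cream mug, 76 mm across, 85 mm tall; origin at the centre of its underside
Mind the look-alikes: they are no part of the job. Leave any purple look-alike of the block alone.

How it is judged:
By the outcome, as a careful person would: the job done as asked, in the order asked, and still so for the second after the job is handed in, with the robot touching nothing.
It also fails if it takes over 64 s, if anything falls off the work surface, if the arm or the gripper's body presses on something with over 40 N, if the wrist force passes 120 N, or if a joint passes its speed limit or range.

## Working session

There is one attempt and no reset: what is moved stays moved. The work goes in short steps, Python scripts to look and compute and a tool call to move; the robot and the scene stay as the last step left them, time stands still between calls to the robot, and variables do not carry over. Pictures are saved under pics/ and viewed, at most 10 in all, crops included, and the job is handed in when it is done.

Besides the shell and the picture viewer there is one more tool, called by a JSON object that holds its "api" and its "payload", one argument or row to a line. move_arm: Moves the arm, as the interface text tells. Its arguments: {"type":"object","properties":{"increments":{"type":"array"},"grip":{"type":"number"},"squeeze":{"type":"number"}},"required":["increments"]}

```bash
ls; mkdir -p pics
python3 - <<'E'
from rig import env,cams
import cv2
for n in("scene","top"):
    im=cams.get_image(n); cv2.imwrite(f"pics/{n}0.png",cv2.resize(im,(800,600),interpolation=cv2.INTER_CUBIC)); cv2.imwrite(f"{n}0raw.png",im)
    print(cams.camera_model(n))
print(env.sense())
E
```

```text
pics
{'mtx': array([[425.97020339,   0.        , 259.47245755],
       [  0.        , 425.97020339, 189.04659041],
       [  0.        ,   0.        ,   1.        ]]), 'position': array([ 1.4858901 , -0.06402378,  1.01932021]), 'attitude': array([[ 0.04741685,  0.67763079, -0.73387203],
       [ 0.9987269 , -0.01950354,  0.04652076],
       [ 0.0172108 , -0.73514361, -0.6776929 ]])}
{'mtx': array([[360.03530348,   0.        , 257.20398974],
       [  0.        , 360.03530348, 196.53613897],
       [  0.        ,   0.        ,   1.        ]]), 'position': array([ 0.35768744, -0.00467202,  1.14432864]), 'attitude': array([[-0.02056541, -0.98993095,  0.14004922],
       [-0.99975114,  0.02157294,  0.00567957],
       [-0.00864366, -0.13989757, -0.99012825]])}
{'time': 0.1, 'qpos': array([-7.56585815e+01,  1.76185105e+01,  8.63757060e+01,  2.70117296e-04,
        7.61142997e+01, -4.21179880e+00]), 'dq': array([-0.03698162, -0.17244933, -0.15590634,  0.11533588,  0.05415475,
        0.02065184]), 'joint_torque': array([ 1.65311308e-04, -4.58529353e+01, -2.52608407e+01, -1.70810677e-04,
        5.61431705e-03, -8.60886871e-06]), 'position': array([ 0.18277038, -0.54450262,  0.23047243]), 'eef_rot': array([[ 9.48028923e-01,  3.18183824e-01, -4.64699744e-04],
       [ 3.18184131e-01, -9.48027156e-01,  1.83607575e-03],
       [ 1.43661626e-04, -1.88851300e-03, -9.99998206e-01]]), 'ft_force': array([-1.26533423,  0.09582492,  0.16289915]), 'wrist_torque': array([-0.0054519 , -0.00627495,  0.02256837]), 'gripper_force': 0.0, 'gripper_width': 0.08546839801570578}
```

View pics/scene0.png

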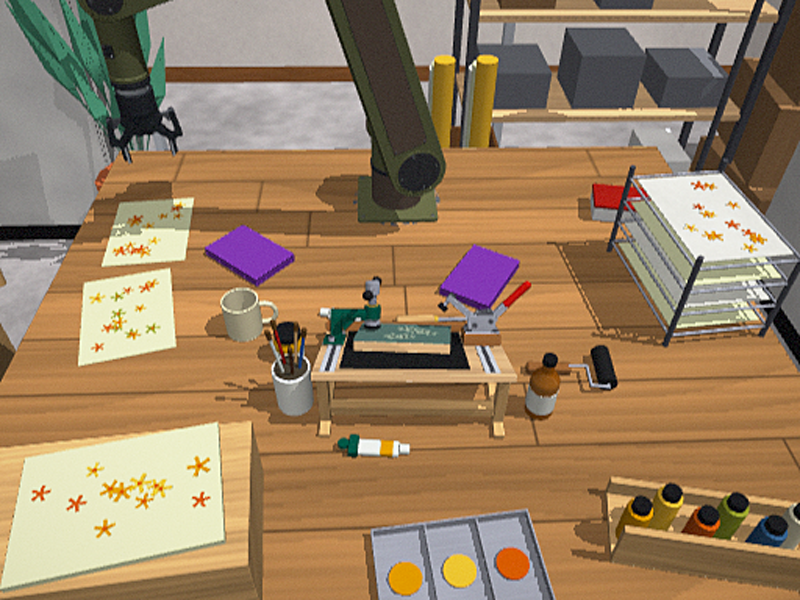

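View pics/top0.png

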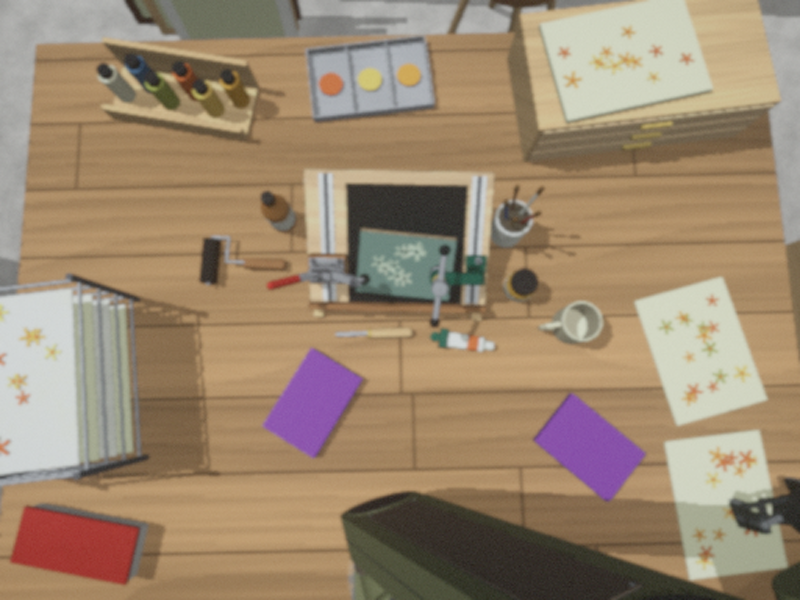

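The top view shows the easel about 600 mm ahead of the robot, with its high side away from the robot. The toggle is at the left (handle near 285,282) and the T-bar (443,250 to 436,322) lies roughly along board x. The two purple blocks are decoys. Next I'll enlarge both views to fit the easel pose.

Run:
```python
import cv2
a=cv2.imread("top0raw.png")[100:210,165:325]; cv2.imwrite("pics/topc.png",cv2.resize(a,None,fx=5,fy=5,interpolation=cv2.INTER_CUBIC))
a=cv2.imread("scene0raw.png")[170:282,190:350]; cv2.imwrite("pics/scenec.png",cv2.resize(a,None,fx=5,fy=5,interpolation=cv2.INTER_CUBIC))
```

```text
(no output)
```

View pics/topc.png

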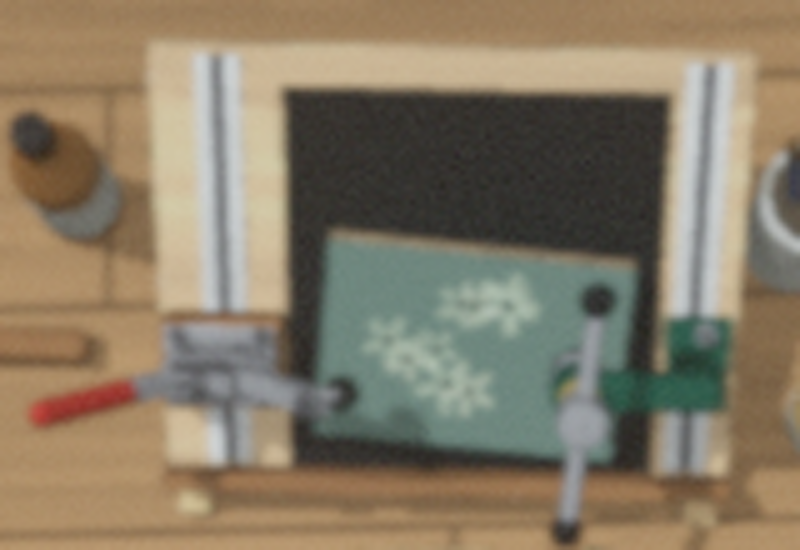

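View pics/scenec.png

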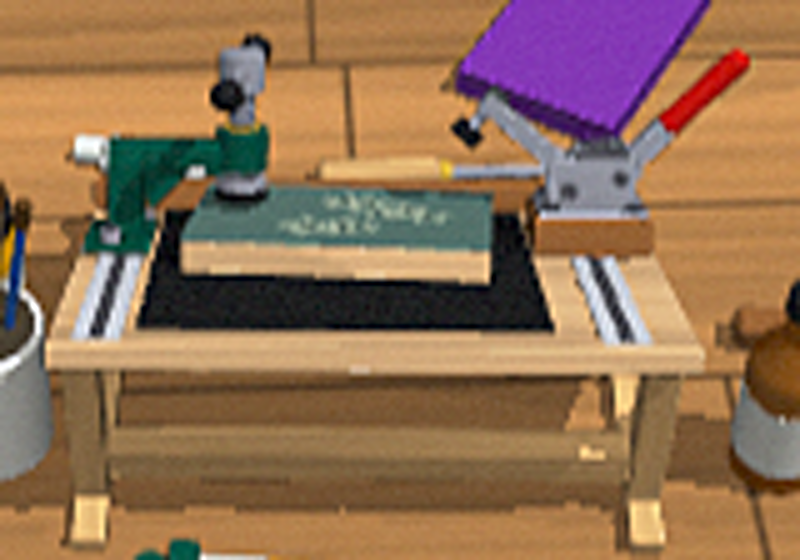

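Key crop pixels:
- **Top view:** board corners (150,43) and (753,55); handle end (40,414); T-bar balls (598,300) and (567,531); lino corners (330,237), (635,269), (314,432), (612,463).
- **Scene view:** board corners (703,349) and (47,347); handle end (742,58); balls (257,46) and (229,96); block top edge (183,243) to (491,253).

```bash
cat > h.py <<'E'
import numpy as np
from rig import env,cams
from scipy.spatial.transform import Rotation as R
c,s=np.cos(np.pi/6),np.sin(np.pi/6)
RB=np.array([[c,0,-s],[0,1,0],[s,0,c]])  # board->easel
def Rz(a): return R.from_euler('z',a).as_matrix()
def b2w(p,e):
    q=RB@np.asarray(p,float).T/1000; q=q.reshape(3,-1); q[2]+=.095
    w=Rz(e[2])@q; w[0]+=e[0]; w[1]+=e[1]; return w.T
def proj(n,P):
    m=cams.camera_model(n); pc=(np.atleast_2d(P)-m['position'])@m['attitude']
    uv=pc@m['mtx'].T; return uv[:,:2]/uv[:,2:]
def raw(n,uv):
    o=dict(top=(165,100),scene=(190,170))[n]; return (np.atleast_2d(uv)+.5)/5-.5+o
def balls(q):
    z=109-1.59*q; d=68*np.array([np.sin(q),np.cos(q)]); return [[-50+d[0],-62+d[1],z],[-50-d[0],-62-d[1],z]]
def block(b,zs=(22,)):
    return lambda pts:[[b[0]+np.cos(b[2])*x-np.sin(b[2])*y,b[1]+np.sin(b[2])*x+np.cos(b[2])*y,z] for x,y,z in pts]
E
cat > fit.py <<'E'
from h import *
from scipy.optimize import least_squares
T=[([135,190,0],(150,43)),([135,-160,0],(753,55)),([-50,235,115],(40,414))]
S=[([135,190,0],(703,349)),([135,-160,0],(47,347)),([-50,235,115],(742,58))]
def res(p):
    e,q,b=p[:3],p[3],p[4:7]; r=[]
    for n,L,bl,bk in (("top",T,[(598,300),(567,531)],[((60,90,22),(330,237)),((60,-90,22),(635,269)),((-60,90,22),(314,432)),((-60,-90,22),(612,463))]),
                   ("scene",S,[(257,46),(229,96)][::-1],[((60,-90,22),(183,243)),((60,90,22),(491,253))])):
        P=[x[0] for x in L]+balls(q)+block(b)([x[0] for x in bk]); U=[x[1] for x in L]+bl+[x[1] for x in bk]
        r.append(proj(n,b2w(P,e))-raw(n,U))
    return np.vstack(r).ravel()
f=least_squares(res,[.6,0,0,1.5,-35,0,0],x_scale=[.1,.1,.1,.1,10,10,.1],loss='soft_l1')
print(f.x.round(4)); print(res(f.x).reshape(-1,2).round(1).tolist())
E
python3 fit.py
```

```text
[ 6.3150e-01 -8.4000e-03 -4.2600e-02  1.6583e+00 -3.9751e+01 -4.5350e-01
 -8.8600e-02]
[[-0.7, -0.4], [1.4, -0.6], [0.9, -0.3], [0.2, -0.0], [0.2, -0.2], [0.2, 0.1], [0.6, 0.2], [0.4, -0.4], [-0.3, -0.5], [1.4, -0.9], [0.1, -1.5], [-0.5, 0.7], [0.5, -0.1], [0.4, 0.6], [0.3, -1.7], [0.8, -1.6]]
```

```bash
cat >> h.py <<'E'
E0=np.array([.6315,-.0084,-.0426])
def yaw(): 
    r=env.sense()['eef_rot']; return np.arctan2(r[1,0],r[0,0])
def plan(wps,step=40.,start=None):
    """wps: (world xyz m, yaw deg, optional mm/row); prints rows in cm, rad"""
    st=env.sense(); p,a=start if start else (st['position'],yaw()); rows=[]
    for w in wps:
        t,b=np.array(w[0]),np.radians(w[1]); sp=w[2] if len(w)>2 else step
        n=int(np.ceil(max(np.linalg.norm(t-p)*1000/sp,abs(b-a)/.14,1)))
        for i in range(n):
            d=(t-p)/(n-i); da=(b-a)/(n-i)
            loc=np.array([[np.cos(a),np.sin(a),0],[np.sin(a),-np.cos(a),0],[0,0,-1]])@d*100
            r=np.r_[loc.round(2),round(-da,3)]; rows.append(r.tolist())
            M=np.array([[np.cos(a),np.sin(a),0],[np.sin(a),-np.cos(a),0],[0,0,-1]]).T
            p=p+M@r[:3]/100; a=a-r[3]
    for i in range(0,len(rows),10): print(str(rows[i:i+10]).replace(' ',''))
    print('end',p.round(4),np.degrees(a).round(2))
    return p,a
YB=np.degrees(E0[2])
def B(*p): return b2w([p],E0)[0]
E
python3 - <<'E'
from h import *
A=B(50,20,12)
up=A+[0,0,.2]
print(A)
plan([([.183,-.545,.34],18.5),(np.r_[up[:2],.34],YB),(A+[0,0,.06],YB),(A+[0,0,.012],YB,20)])
E
```

```text
[0.66961917 0.0099933  0.1303923 ]
[[0.0,0.02,-3.65,0.0],[0.0,0.02,-3.65,0.0],[0.01,0.01,-3.65,0.001],[3.36,-1.96,-0.0,0.019],[3.32,-2.02,-0.0,0.019],[3.28,-2.08,-0.0,0.019],[3.24,-2.15,-0.0,0.019],[3.2,-2.21,-0.0,0.019],[3.15,-2.27,-0.0,0.019],[3.11,-2.33,-0.0,0.019]]
[[3.07,-2.38,-0.0,0.019],[3.02,-2.44,-0.0,0.019],[2.97,-2.5,-0.0,0.019],[2.92,-2.56,-0.0,0.019],[2.88,-2.61,-0.0,0.02],[2.82,-2.67,-0.0,0.019],[2.77,-2.72,-0.0,0.02],[2.72,-2.77,-0.0,0.019],[2.66,-2.83,-0.0,0.02],[2.61,-2.88,-0.0,0.019]]
[[2.55,-2.92,-0.0,0.02],[2.49,-2.98,-0.0,0.019],[0.0,-0.0,3.74,0.0],[0.0,-0.0,3.74,0.0],[0.0,-0.0,3.74,0.0],[0.0,-0.0,3.74,0.0],[0.0,-0.0,1.6,0.0],[0.0,-0.0,1.6,0.0],[0.0,-0.0,1.6,0.0]]
end [0.6696 0.01   0.1424] -2.42
```

{"api": "move_arm", "payload": {
  "increments": [
    [0,0,-3.65,0],
    [0,0,-3.65,0],
    [0,0,-3.65,0],
    [3.36,-1.96,0,0.019],
    [3.32,-2.02,0,0.019],
    [3.28,-2.08,0,0.019],
    [3.24,-2.15,0,0.019],
    [3.2,-2.21,0,0.019],
    [3.15,-2.27,0,0.019],
    [3.11,-2.33,0,0.019]
  ],
  "grip": 0
}}

```text
time: 1.1
position: [0.3626, -0.3388, 0.3404]
eef_rot: [[0.982, 0.189, -0.0], [0.189, -0.982, 0.001], [-0.0, -0.001, -1.0]]
ft_force: [0.9, -1.8, 0.2]
gripper_width: 0.0
gripper_force: 0.0
```

{"api": "move_arm", "payload": {
  "increments": [
    [3.07,-2.38,0,0.019],
    [3.02,-2.44,0,0.019],
    [2.97,-2.5,0,0.019],
    [2.92,-2.56,0,0.019],
    [2.88,-2.61,0,0.02],
    [2.82,-2.67,0,0.019],
    [2.77,-2.72,0,0.02],
    [2.72,-2.77,0,0.019],
    [2.66,-2.83,0,0.02],
    [2.61,-2.88,0,0.019]
  ]
}}

```text
time: 2.1
position: [0.6184, -0.0467, 0.3402]
eef_rot: [[1.0, -0.003, -0.001], [-0.003, -1.0, 0.0], [-0.001, -0.0, -1.0]]
ft_force: [0.4, -1.1, 0.0]
gripper_width: 0.0001
gripper_force: 0.0
```

{"api": "move_arm", "payload": {
  "increments": [
    [2.55,-2.92,0,0.02],
    [2.49,-2.98,0,0.019],
    [0,0,3.7,0],
    [0,0,3.7,0],
    [0,0,3.7,0],
    [0,0,3.7,0],
    [0,0,0,0]
  ]
}}

```text
time: 2.8
position: [0.6641, 0.0106, 0.186]
eef_rot: [[0.999, -0.041, -0.014], [-0.041, -0.999, 0.001], [-0.014, -0.0, -1.0]]
ft_force: [-0.1, -0.2, -0.8]
gripper_width: 0.0001
gripper_force: 0.0
```

Run:
```python
from h import *
import cv2
ims=[]
for n,(x,y) in (("top",(175,100)),("scene",(190,140))):
    ims.append(cv2.resize(cams.get_image(n)[y:y+130,x:x+150],(400,347),interpolation=cv2.INTER_CUBIC))
cv2.imwrite("pics/a1.png",np.hstack(ims))
A=B(50,20,9); plan([(A,YB,15)]); B2=B(18,20,10);
```

```text
[[0.05,0.01,1.29,0.0],[0.05,0.0,1.29,0.0],[0.05,0.01,1.29,0.0],[0.05,0.0,1.29,0.001],[0.06,0.01,1.29,0.0]]
end [0.6711 0.0099 0.1278] -2.42
```

View pics/a1.png

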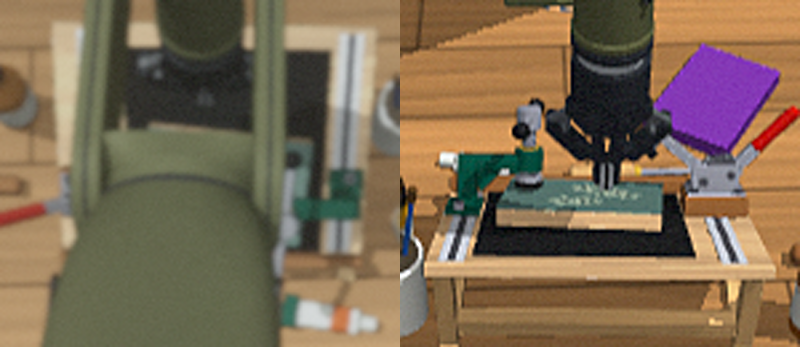

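The fingertips are at about (605,185) in the scene half, above the block's upper side and clear of both clamps. I'll let the arm settle while it descends.

{"api": "move_arm", "payload": {
  "increments": [
    [0,0,1.2,0],
    [0,0,1.2,0],
    [0,0,1.2,0],
    [0,0,1.2,0],
    [0,0,0,0],
    [0,0,0,0]
  ]
}}

```text
time: 3.5
position: [0.6686, 0.0103, 0.1442]
eef_rot: [[0.999, -0.041, -0.001], [-0.041, -0.999, 0.0], [-0.001, -0.0, -1.0]]
ft_force: [0.2, -0.3, 0.1]
gripper_width: 0.0
gripper_force: 0.0
```

Run:
```python
from h import *
s=env.sense(); print(s['time'],s['position'],s['eef_rot'][:,2],s['ft_force'])
def w2b(p): 
    q=Rz(-E0[2])@(np.array(p)-[E0[0],E0[1],.095]); return RB.T@q*1000
print(w2b(s['position']))
plan([(B(50,20,9),YB,15),(B(30,20,9),YB,10),(B(12,20,9),YB,6)])
```

```text
3.5 [0.66862748 0.01026912 0.14420598] [-1.15158260e-03  5.58006720e-05 -9.99999335e-01] [ 0.22105267 -0.25060407  0.11685336]
[56.03861387 20.23333296 24.464268  ]
[[0.13,0.01,0.82,0.001],[0.12,0.01,0.82,0.0],[-0.58,0.0,0.33,0.0],[-0.58,0.0,0.34,0.0],[-0.57,0.0,0.33,0.0],[-0.39,0.0,0.23,0.0],[-0.39,0.0,0.22,0.0],[-0.39,0.0,0.23,0.0],[-0.39,0.0,0.22,0.0]]
end [0.6382 0.0114 0.1088] -2.42
```

{"api": "move_arm", "payload": {
  "increments": [
    [0.13,0,0.82,0],
    [0.12,0,0.82,0],
    [0,0,0,0],
    [0,0,0,0]
  ]
}}

```text
time: 3.9
position: [0.6712, 0.0102, 0.1279]
eef_rot: [[0.999, -0.041, -0.001], [-0.041, -0.999, 0.0], [-0.001, -0.0, -1.0]]
ft_force: [0.1, 0.0, -1.3]
gripper_width: 0.0002
gripper_force: 0.0
```

{"api": "move_arm", "payload": {
  "increments": [
    [-0.43,0,0.25,0],
    [-0.43,0,0.25,0],
    [-0.43,0,0.25,0],
    [-0.43,0,0.25,0],
    [-0.43,0,0.25,0],
    [-0.43,0,0.25,0]
  ]
}}

```text
time: 4.5
position: [0.646, 0.0113, 0.1138]
eef_rot: [[0.999, -0.041, 0.002], [-0.041, -0.999, 0.0], [0.002, -0.0, -1.0]]
ft_force: [1.5, -0.1, 2.4]
gripper_width: -0.0
gripper_force: 0.8
```

```bash
cat >> h.py <<'E'
def w2b(p): return RB.T@(Rz(-E0[2])@(np.array(p)-[E0[0],E0[1],.095]))*1000
def show():
    s=env.sense(); print(s['time'],w2b(s['position']).round(1),'F board',(RB.T@Rz(-E0[2])@s['ft_force']).round(1),'M',s['wrist_torque'].round(2),'q',s['qpos'].round(0),'yaw',np.degrees(yaw()).round(1))
E
python3 -c "
from h import *
show()"
```

```text
4.5 [21.2 20.3  9.4] F board [ 2.5 -0.   1.3] M [ 0.07 -0.18  0.02] q [-3. 29. 86.  0. 65. 90.] yaw -2.4
```

{"api": "move_arm", "payload": {
  "increments": [
    [-0.3,0,0.173,0],
    [-0.3,0,0.173,0],
    [-0.3,0,0.173,0],
    [-0.2,0,0.115,0]
  ]
}}

```text
time: 4.9
position: [0.637, 0.0119, 0.1084]
eef_rot: [[0.999, -0.041, 0.006], [-0.041, -0.999, 0.0], [0.006, -0.001, -1.0]]
ft_force: [4.2, 1.7, 8.6]
gripper_width: -0.0003
gripper_force: 4.0
```

```bash
python3 -c "
from h import *
show()"
```

```text
4.9 [10.7 20.5  9.3] F board [7.9 1.9 5.4] M [ 0.26 -0.7  -0.04] q [-3. 28. 88.  0. 64. 90.] yaw -2.4
```

{"api": "move_arm", "payload": {
  "increments": [
    [-0.15,0,0.087,0],
    [-0.1,0,0.058,0],
    [0,0,0,0]
  ]
}}

```text
time: 5.2
position: [0.6361, 0.0125, 0.1079]
eef_rot: [[0.999, -0.042, 0.009], [-0.042, -0.999, 0.001], [0.009, -0.002, -1.0]]
ft_force: [4.4, 3.3, 6.9]
gripper_width: 0.0001
gripper_force: 3.7
```

```bash
python3 -c "
from h import *
show()"
```

```text
5.2 [ 9.7 21.1  9.3] F board [7.1 3.5 3.9] M [ 0.46 -0.72 -0.07] q [-3. 28. 88.  0. 63. 90.] yaw -2.4
```

{"api": "move_arm", "payload": {
  "increments": [
    [-0.2,0,0.115,0],
    [-0.2,0,0.115,0],
    [0,0,0,0],
    [0,0,0,0]
  ]
}}

```text
time: 5.6
position: [0.6317, 0.0132, 0.1053]
eef_rot: [[0.999, -0.041, 0.008], [-0.042, -0.999, 0.002], [0.008, -0.002, -1.0]]
ft_force: [5.0, 3.6, 6.3]
gripper_width: -0.0001
gripper_force: 3.4
```

Run:
```python
from h import *
show()
import cv2
im=cams.get_image("scene")[155:255,190:350]; cv2.imwrite("pics/b1.png",cv2.resize(im,None,fx=5,fy=5,interpolation=cv2.INTER_CUBIC))
```

```text
5.6 [ 4.5 21.6  9.3] F board [7.3 3.8 3. ] M [ 0.65 -0.73 -0.09] q [-3. 28. 89.  0. 63. 90.] yaw -2.4
```

View pics/b1.png

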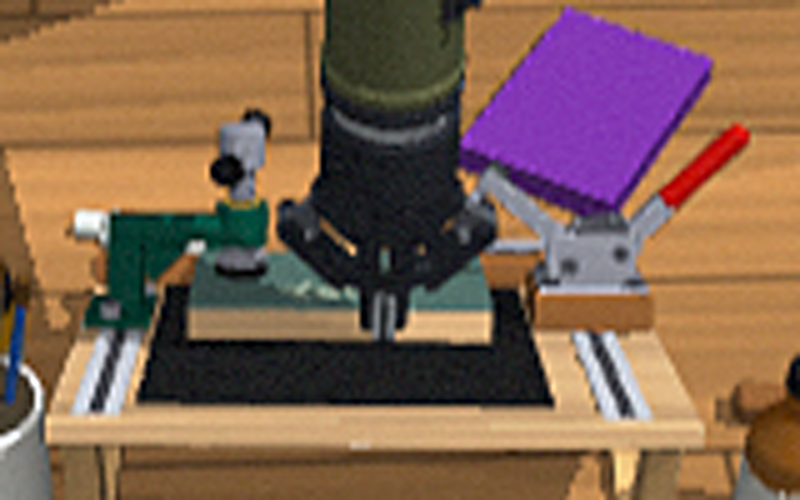

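The block is now nearly square (top upper edge about (187,310) to (493,312)) and still sliding at about 7 N. I'll keep pushing until the force jumps.

{"api": "move_arm", "payload": {
  "increments": [
    [-0.2,0,0.115,0],
    [-0.2,0,0.115,0],
    [0,0,0,0],
    [0,0,0,0]
  ]
}}

```text
time: 6.05
position: [0.6316, 0.0131, 0.1052]
eef_rot: [[0.999, -0.042, 0.016], [-0.042, -0.999, 0.002], [0.016, -0.002, -1.0]]
ft_force: [8.3, 4.2, 11.1]
gripper_width: 0.0
gripper_force: 6.2
```

```bash
python3 -c "
from h import *
show()"
```

```text
6.05 [ 4.4 21.5  9.2] F board [12.6  4.6  5.5] M [ 0.62 -1.3  -0.02] q [-3. 28. 89.  0. 62. 90.] yaw -2.4
```

{"api": "move_arm", "payload": {
  "increments": [
    [-0.2,0,0.115,0],
    [-0.2,0,0.115,0],
    [0,0,0,0],
    [0,0,0,0]
  ]
}}

```text
time: 6.45
position: [0.6315, 0.0132, 0.1052]
eef_rot: [[0.999, -0.042, 0.024], [-0.042, -0.999, 0.001], [0.024, -0.002, -1.0]]
ft_force: [12.1, 2.7, 15.8]
gripper_width: 0.0003
gripper_force: 9.1
```

```bash
python3 -c "
from h import *
show()"
```

```text
6.45 [ 4.3 21.5  9.3] F board [18.3  3.2  7.7] M [ 0.67 -1.91 -0.04] q [-3. 28. 90.  0. 61. 90.] yaw -2.4
```

Run:
```python
from h import *
y0=np.degrees(yaw()); s=env.sense()['position']
p,a=plan([(B(35,20,10),YB,20),(np.r_[B(35,20,10)[:2],.26],YB,40),(np.r_[B(-59,285,103)[:2],.26],YB),(B(-59,285,103),YB,30)])
def tip(phi):
    f=np.radians(phi)
    if phi>=0: y,z,x=166+98*np.sin(f)+8, 46+98*np.cos(f)-15.6,-50-9*phi/45
    else: y,z,x=166+80*np.sin(f)+8*np.cos(f),46+80*np.cos(f)-8*np.sin(f),-50
    return B(x,y+13,z)
print('toggle'); plan([(tip(45),YB,30)]+[(tip(f),YB,20) for f in np.arange(37.5,-50,-7.5)],start=(p,a))
```

```text
[[1.31,0.08,-0.8,0.0],[1.31,0.08,-0.8,0.001],[-0.0,-0.0,-3.47,-0.0],[-0.0,-0.0,-3.47,-0.0],[-0.0,-0.0,-3.47,-0.0],[-0.0,-0.0,-3.47,-0.0],[-1.6,-3.31,-0.0,-0.0],[-1.6,-3.31,-0.0,-0.0],[-1.6,-3.31,-0.0,-0.0],[-1.6,-3.31,-0.0,-0.0]]
[[-1.6,-3.32,-0.0,-0.0],[-1.6,-3.31,-0.0,-0.0],[-1.6,-3.32,-0.0,-0.0],[-1.6,-3.31,-0.0,-0.0],[0.0,-0.0,2.63,-0.0],[0.0,-0.0,2.63,-0.0],[0.0,-0.0,2.63,-0.0],[0.0,-0.0,2.64,-0.0]]
end [0.5411 0.2807 0.1547] -2.45
toggle
[[0.17,2.87,0.28,-0.0],[-0.29,0.96,-0.8,-0.0],[-0.23,1.07,-0.7,-0.0],[-0.15,1.15,-0.56,-0.0],[-0.08,1.21,-0.43,-0.0],[0.01,1.26,-0.29,-0.0],[0.08,1.28,-0.15,-0.0],[0.11,1.05,0.17,-0.0],[0.05,1.05,0.09,-0.0],[0.12,1.02,0.21,-0.0]]
[[0.18,0.99,0.32,-0.0],[0.25,0.92,0.43,-0.0],[0.3,0.86,0.52,-0.0]]
end [0.5396 0.1237 0.1638] -2.45
```

{"api": "move_arm", "payload": {
  "increments": [
    [1.5,0,-0.85,0],
    [1.5,0,-0.85,0],
    [0,0,-3.4,0],
    [0,0,-3.4,0],
    [0,0,-3.4,0],
    [0,0,-3.4,0],
    [-1.6,-3.3,0,0],
    [-1.6,-3.3,0,0],
    [-1.6,-3.3,0,0],
    [-1.6,-3.3,0,0]
  ]
}}

```text
time: 7.45
position: [0.5901, 0.1463, 0.2511]
eef_rot: [[0.999, -0.042, -0.002], [-0.042, -0.999, -0.001], [-0.002, 0.001, -1.0]]
ft_force: [-0.0, 0.4, 0.5]
gripper_width: 0.0002
gripper_force: 0.0
```

{"api": "move_arm", "payload": {
  "increments": [
    [-1.6,-3.3,0,0],
    [-1.6,-3.3,0,0],
    [-1.6,-3.3,0,0],
    [-1.6,-3.3,0,0],
    [0,0,0,0],
    [0,0,0,0],
    [0,0,0,0],
    [0,0,0,0]
  ]
}}

```text
time: 8.25
position: [0.5336, 0.2788, 0.2515]
eef_rot: [[0.999, -0.043, -0.0], [-0.043, -0.999, -0.001], [-0.0, 0.001, -1.0]]
ft_force: [0.5, 0.4, -0.1]
gripper_width: -0.0001
gripper_force: 0.0
```

Run:
```python
from h import *
show()
import cv2
ims=[]
for n,(x,y) in (("top",(175,100)),("scene",(190,150))):
    ims.append(cv2.resize(cams.get_image(n)[y:y+110,x:x+160],(800,550)[:2],interpolation=cv2.INTER_CUBIC))
cv2.imwrite("pics/c1.png",cv2.resize(np.vstack(ims),(436,600)));cv2.imwrite("pics/c2.png",ims[1]);cv2.imwrite("pics/c3.png",ims[0])
plan([(B(-59,285,103),YB,30)])
```

```text
8.25 [-17.1 282.8 190.6] F board [ 0.3  0.4 -0.4] M [-0.02 -0.05 -0.03] q [ 24.  19.  81.  -0.  80. 116.] yaw -2.4
[[0.19,-0.05,2.42,-0.0],[0.18,-0.05,2.42,-0.0],[0.19,-0.05,2.43,-0.0],[0.18,-0.06,2.42,-0.0]]
end [0.5411 0.2807 0.1547] -2.46
```

View pics/c2.png

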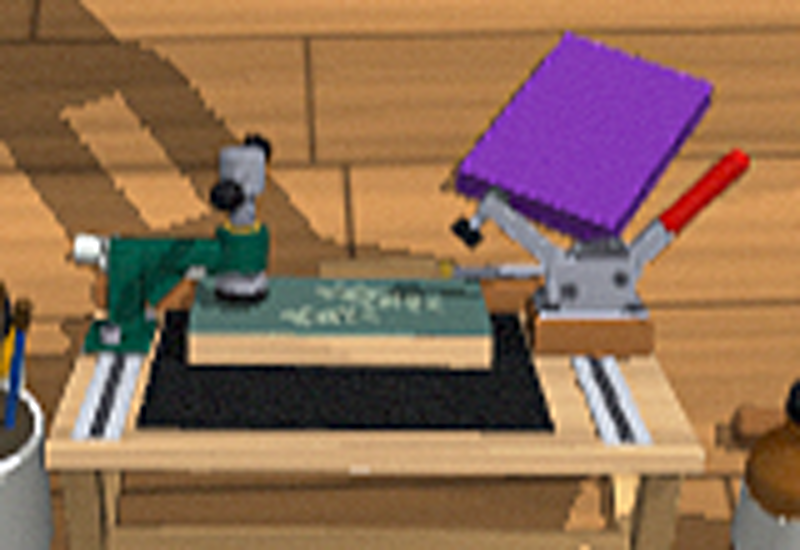

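The block's edges, (188,335) to (492,338), run parallel to the mat edge, so it looks square. I'll check its position against the predicted home pose and, in the same call, go down beside the handle.

Run:
```python
from h import *
for x in(-3,1): print(x,((proj("scene",b2w([[x,-90,22],[x,90,22],[x,-90,0],[x,90,0]],E0))-[190,150]+.5)*5-.5).round(0).tolist())
```

```text
-3 [[195.0, 327.0], [501.0, 330.0], [195.0, 363.0], [500.0, 366.0]]
1 [[195.0, 329.0], [502.0, 332.0], [195.0, 365.0], [500.0, 368.0]]
```

{"api": "move_arm", "payload": {
  "increments": [
    [0.19,0,2.42,0],
    [0.19,0,2.42,0],
    [0.19,0,2.42,0],
    [0.19,0,2.42,0],
    [0.15,1.4,0.14,0],
    [0,0.8,0.14,0],
    [0,0,0,0]
  ]
}}

```text
time: 9.05
position: [0.542, 0.256, 0.1532]
eef_rot: [[0.999, -0.043, 0.001], [-0.043, -0.999, -0.0], [0.001, 0.0, -1.0]]
ft_force: [-0.4, 0.2, -1.0]
gripper_width: -0.0
gripper_force: 0.0
```

Run:
```python
from h import *
show()
def tip(phi):
    f=np.radians(phi)
    if phi>=0: y,z,x=166+98*np.sin(f)+8, 46+98*np.cos(f)-15.6,-50-9*phi/45
    else: y,z,x=166+80*np.sin(f)+8*np.cos(f),46+80*np.cos(f)-8*np.sin(f),-50
    return B(x,y+13,z)
plan([(tip(f),YB,20) for f in np.arange(45,-50,-7.5)])
```

```text
9.05 [-58.1 260.3 100.7] F board [-0.9  0.2 -0.6] M [0.03 0.   0.01] q [ 21.  23.  89.  -0.  67. 114.] yaw -2.5
[[-0.02,0.4,0.13,-0.001],[-0.29,0.97,-0.8,0.0],[-0.23,1.06,-0.7,0.0],[-0.16,1.15,-0.56,0.0],[-0.07,1.22,-0.43,0.0],[0.0,1.25,-0.29,0.0],[0.09,1.28,-0.15,0.0],[0.1,1.05,0.17,0.0],[0.05,1.05,0.09,0.0],[0.12,1.03,0.21,0.0]]
[[0.19,0.98,0.32,0.0],[0.24,0.93,0.43,0.0],[0.31,0.86,0.53,0.0]]
end [0.5397 0.1237 0.1637] -2.42
```

The block matches the home pose. Now I'll swing the toggle to just past vertical.

{"api": "move_arm", "payload": {
  "increments": [
    [0,0.4,0.1,0],
    [-0.29,0.97,-0.8,0],
    [-0.23,1.06,-0.7,0],
    [-0.16,1.15,-0.56,0],
    [-0.07,1.22,-0.43,0],
    [0,1.25,-0.29,0],
    [0.09,1.28,-0.15,0],
    [0,0,0,0]
  ]
}}

```text
time: 9.85
position: [0.5318, 0.1822, 0.1804]
eef_rot: [[0.999, -0.043, -0.0], [-0.043, -0.999, -0.002], [0.0, 0.002, -1.0]]
ft_force: [1.3, 0.2, 0.6]
gripper_width: -0.0002
gripper_force: 0.0
```

```bash
python3 -c "
from h import *
show()"
```

```text
9.85 [-50.6 186.2 127.8] F board [ 1.4  0.2 -0.1] M [0.   0.01 0.02] q [ 15.  19.  92.  -0.  69. 107.] yaw -2.5
```

{"api": "move_arm", "payload": {
  "increments": [
    [0.1,1.05,0.17,0],
    [0.05,1.05,0.09,0],
    [0.12,1.03,0.21,0],
    [0.19,0.98,0.32,0],
    [0,0,0,0]
  ]
}}

```text
time: 10.35
position: [0.5348, 0.142, 0.172]
eef_rot: [[0.999, -0.042, -0.0], [-0.042, -0.999, -0.001], [-0.0, 0.001, -1.0]]
ft_force: [-0.3, 0.5, 0.1]
gripper_width: -0.0
gripper_force: 0.0
```

```bash
python3 -c "
from h import *
show()
import cv2
cv2.imwrite('pics/d1.png',cv2.resize(cams.get_image('scene')[140:240,220:360],None,fx=5,fy=5,interpolation=cv2.INTER_CUBIC))"
```

```text
10.35 [-50.7 146.1 118.3] F board [-0.2  0.5  0.2] M [ 0.03  0.06 -0.02] q [ 11.  19.  94.  -0.  67. 103.] yaw -2.4
```

View pics/d1.png

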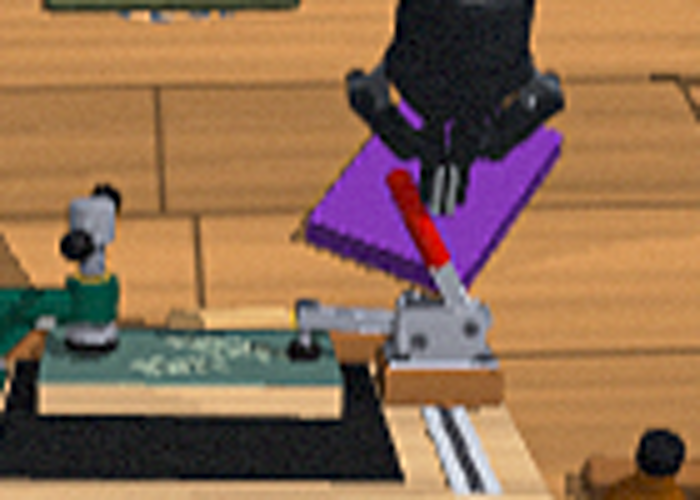

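The handle leans about 25° inward with the finger behind it, and the pad is nearly down at (303,350). I'll push on through the dead point.

{"api": "move_arm", "payload": {
  "increments": [
    [0.24,0.93,0.43,0],
    [0.31,0.86,0.53,0],
    [0,0,0,0]
  ]
}}

```text
time: 10.7
position: [0.5396, 0.1248, 0.1624]
eef_rot: [[0.999, -0.042, -0.0], [-0.042, -0.999, 0.0], [-0.0, -0.0, -1.0]]
ft_force: [-0.3, 2.0, 2.7]
gripper_width: 0.0001
gripper_force: 1.3
```

```bash
python3 -c "
from h import *
show()"
```

```text
10.7 [-50.8 129.2 107.1] F board [1.  2.  2.5] M [ 0.24  0.14 -0.03] q [  9.  19.  94.   0.  66. 101.] yaw -2.4
```

{"api": "move_arm", "payload": {
  "increments": [
    [0.17,0.35,0.3,0],
    [0.17,0.35,0.3,0],
    [0,0,0,0],
    [0,0,0,0]
  ]
}}

```text
time: 11.1
position: [0.5402, 0.1237, 0.161]
eef_rot: [[0.999, -0.042, -0.002], [-0.042, -0.999, 0.01], [-0.002, -0.01, -1.0]]
ft_force: [-13.8, 15.3, 31.8]
gripper_width: 0.0
gripper_force: 16.3
```

```bash
python3 -c "
from h import *
show()"
```

```text
11.1 [-50.9 128.1 105.6] F board [ 3.4 14.7 34.8] M [ 2.51  2.31 -0.01] q [  8.  20.  94.   1.  66. 100.] yaw -2.4
```

The handle is hard against its stop (38 N, past the predicted locked position). I'll back off and plan the approach to the T-bar.

{"api": "move_arm", "payload": {
  "increments": [
    [-0.3,-0.7,-0.6,0],
    [0,-0.8,-1.5,0],
    [0,0,-3,0],
    [0,0,-3.5,0],
    [0,0,-2,0],
    [0,0,0,0]
  ]
}}

```text
time: 11.7
position: [0.5423, 0.1332, 0.2658]
eef_rot: [[0.999, -0.041, 0.007], [-0.041, -0.999, 0.0], [0.007, -0.0, -1.0]]
ft_force: [0.9, -0.6, -0.1]
gripper_width: 0.0001
gripper_force: 0.0
```

```bash
cat >> h.py <<'E'
def fing(q,lead=0.,r=42,dep=12,lift=0):
    """TCP (world) for finger touching the near half's trailing side at joint q; lead mm ahead (+) / behind (-)"""
    u=-np.array([np.sin(q),np.cos(q)]); t=np.array([-np.cos(q),np.sin(q)])
    h=12.7*abs(t[0])+13*abs(t[1])+5
    c=np.array([-50,-62])+u*r+t*(lead-h)
    return B(c[0]-dep*np.tan(np.pi/6),c[1],109-1.59*q-dep)+[0,0,lift]
E
python3 - <<'E'
from h import *
import cv2
show()
cv2.imwrite('pics/e1.png',cv2.resize(cams.get_image('scene')[140:240,190:350],None,fx=5,fy=5,interpolation=cv2.INTER_CUBIC))
s=fing(1.66,-10)
plan([(np.r_[s[:2],.27],YB),(s+[0,0,.03],YB,30),(s,YB,15)])
E
```

```text
11.7 [  3.  137.7 195.5] F board [ 0.7 -0.6 -0.5] M [-0.02  0.05 -0.03] q [ 10.  15.  85.  -0.  80. 102.] yaw -2.4
[[-0.65,3.74,-0.1,0.0],[-0.65,3.75,-0.1,0.0],[-0.65,3.74,-0.11,0.0],[-0.64,3.75,-0.1,0.0],[-0.65,3.74,-0.11,0.001],[-0.64,3.75,-0.1,0.0],[-0.0,-0.0,2.85,0.0],[-0.0,-0.0,2.85,0.0],[-0.0,-0.0,2.85,0.0],[-0.0,-0.0,2.84,0.0]]
[[-0.0,-0.0,1.0,0.0],[-0.0,-0.0,1.0,0.0],[-0.0,-0.0,1.0,0.0]]
end [ 0.493  -0.0898  0.1261] -2.42
```

View pics/e1.png

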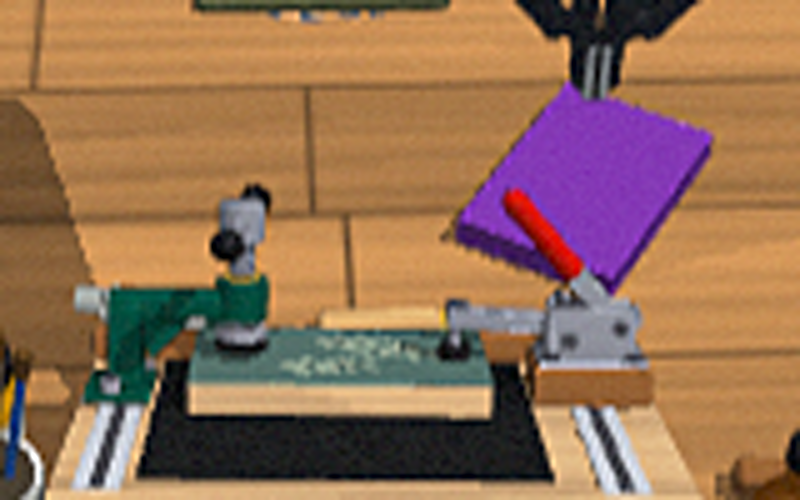

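The handle leans in about 41° (end at (515,200)), its pad is down on the block at (453,345), and the block has not moved. Now the T-bar.

{"api": "move_arm", "payload": {
  "increments": [
    [-0.65,3.74,-0.1,0],
    [-0.65,3.75,-0.1,0],
    [-0.65,3.74,-0.1,0],
    [-0.65,3.75,-0.1,0],
    [-0.65,3.74,-0.1,0],
    [-0.65,3.75,-0.1,0],
    [0,0,0,0],
    [0,0,2.85,0],
    [0,0,2.85,0],
    [0,0,2.85,0]
  ]
}}

```text
time: 12.75
position: [0.4908, -0.089, 0.181]
eef_rot: [[0.999, -0.041, -0.002], [-0.041, -0.999, 0.001], [-0.002, -0.001, -1.0]]
ft_force: [-0.4, 1.5, -0.1]
gripper_width: 0.0001
gripper_force: 0.0
```

{"api": "move_arm", "payload": {
  "increments": [
    [0,0,2.2,0],
    [0,0,0,0],
    [0,0,0,0]
  ]
}}

```text
time: 13.05
position: [0.4911, -0.0889, 0.1604]
eef_rot: [[0.999, -0.041, -0.003], [-0.041, -0.999, 0.001], [-0.003, -0.001, -1.0]]
ft_force: [-0.2, -0.1, 1.0]
gripper_width: -0.0004
gripper_force: 0.0
```

Run:
```python
from h import *
import cv2
show()
cv2.imwrite('pics/f1.png',cv2.resize(cams.get_image('scene')[140:240,190:300],None,fx=6,fy=6,interpolation=cv2.INTER_CUBIC))
s=fing(1.66,-10)
print((proj('scene',[s,env.sense()['position']])-[190,140])*6)
plan([(s,YB,15),(fing(1.66,0),YB,5)]+[(fing(q,3),YB,20) for q in np.arange(1.8,4.86,.15)])
```

```text
13.05 [-85.8 -86.4 125.1] F board [ 0.3 -0.1  1. ] M [-0.01 -0.03 -0.01] q [-15.  16. 101.   0.  64.  77.] yaw -2.3
[[247.7155449  264.26222155]
 [246.9327386  211.79430249]]
[[0.03,0.02,1.18,0.001],[0.03,0.02,1.18,0.0],[0.03,0.01,1.18,0.001],[0.04,-0.5,-0.02,-0.0],[0.03,-0.49,-0.02,-0.0],[-0.1,-0.77,0.08,-0.0],[-0.09,-0.57,0.08,-0.0],[-0.0,-0.61,0.03,-0.0],[0.09,-0.65,-0.02,-0.0],[0.19,-0.66,-0.09,-0.0]]
[[0.3,-0.65,-0.15,-0.0],[0.42,-0.6,-0.21,-0.0],[0.53,-0.53,-0.28,-0.0],[0.62,-0.41,-0.33,-0.0],[0.68,-0.29,-0.36,-0.0],[0.42,-0.2,-0.22,-0.0],[0.47,-0.14,-0.24,-0.0],[0.52,-0.06,-0.27,-0.0],[0.56,0.03,-0.3,-0.0],[0.57,0.15,-0.3,-0.0]]
[[0.58,0.27,-0.31,-0.0],[0.55,0.4,-0.29,-0.0],[0.5,0.53,-0.26,-0.0],[0.43,0.65,-0.22,-0.0],[0.32,0.75,-0.16,-0.0],[0.21,0.6,-0.09,-0.0]]
end [ 0.5729 -0.0556  0.1656] -2.45
```

View pics/f1.png

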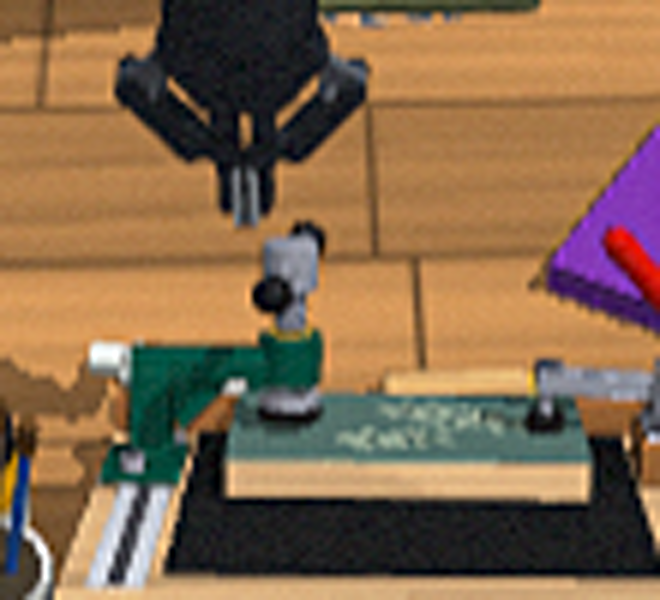

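The tip projects to (247,212), which matches the picture. It is left of and above the near ball (310,238), on the correct trailing side of the bar. I'll lower it and start the sweep.

{"api": "move_arm", "payload": {
  "increments": [
    [0.03,0,1.18,0],
    [0.03,0,1.18,0],
    [0.03,0,1.18,0],
    [0,0,0,0],
    [0.04,-0.5,0,0],
    [0.03,-0.5,0,0],
    [-0.1,-0.7,0.08,0],
    [-0.1,-0.6,0.08,0],
    [0,0,0,0]
  ]
}}

```text
time: 14.0
position: [0.4948, -0.0691, 0.1258]
eef_rot: [[0.999, -0.039, 0.005], [-0.039, -0.999, -0.006], [0.005, 0.006, -1.0]]
ft_force: [1.2, -9.8, 1.0]
gripper_width: -0.0002
gripper_force: 4.2
```

```bash
python3 -c "
from h import *
show()"
```

```text
14.0 [-100.6  -66.5   93.6] F board [ 1.8 -9.7  0.1] M [-1.5  -0.14 -0.09] q [-13.  18. 104.  -0.  58.  80.] yaw -2.3
```

{"api": "move_arm", "payload": {
  "increments": [
    [0,-0.6,0.03,0],
    [0.1,-0.65,-0.02,0],
    [0.2,-0.66,-0.1,0],
    [0.3,-0.65,-0.15,0],
    [0,0,0,0]
  ]
}}

```text
time: 14.5
position: [0.4987, -0.0428, 0.1276]
eef_rot: [[0.999, -0.039, -0.001], [-0.039, -0.999, -0.004], [-0.001, 0.004, -1.0]]
ft_force: [-4.0, -7.5, 2.1]
gripper_width: 0.0001
gripper_force: 3.6
```

```bash
python3 -c "
from h import *
show()"
```

```text
14.5 [-97.4 -40.   93.8] F board [-2.1 -7.7  3.6] M [-1.13  0.55 -0.03] q [-10.  18. 103.  -0.  59.  83.] yaw -2.3
```

{"api": "move_arm", "payload": {
  "increments": [
    [0.42,-0.6,-0.21,0],
    [0.53,-0.53,-0.28,0],
    [0.62,-0.41,-0.33,0],
    [0.68,-0.29,-0.36,0],
    [0.42,-0.2,-0.22,0],
    [0.47,-0.14,-0.24,0],
    [0,0,0,0]
  ]
}}

```text
time: 15.2
position: [0.5253, -0.0213, 0.1419]
eef_rot: [[0.999, -0.04, -0.013], [-0.04, -0.999, -0.002], [-0.013, 0.002, -1.0]]
ft_force: [-10.2, -4.4, 1.7]
gripper_width: -0.0001
gripper_force: 4.8
```

Run:
```python
from h import *
show()
plan([(fing(q,6),YB,20) for q in np.arange(3.3,5.0,.15)],start=(fing(3.1,3),np.radians(YB)))
print([ (q,w2b(fing(q,0)).round(0)) for q in (2.8,3.1,3.4)])
```

```text
15.2 [-68.  -17.4  93.4] F board [-7.8 -4.8  6.5] M [-0.61  1.61 -0.08] q [-7. 19. 99. -0. 63. 86.] yaw -2.3
[[0.9,-0.23,-0.48,-0.0],[0.46,-0.1,-0.24,-0.0],[0.5,-0.02,-0.26,-0.0],[0.54,0.07,-0.29,-0.0],[0.56,0.18,-0.29,-0.0],[0.54,0.3,-0.29,-0.0],[0.52,0.43,-0.27,-0.0],[0.47,0.55,-0.24,-0.0],[0.38,0.66,-0.2,-0.0],[0.28,0.76,-0.13,-0.0]]
[[0.18,0.6,-0.07,-0.0],[0.12,0.5,-0.05,-0.0]]
end [ 0.5736 -0.0637  0.1659] -2.44
[(2.8, array([-91., -30.,  93.])), (3.1, array([-77., -21.,  92.])), (3.4, array([-66., -16.,  92.]))]
```

{"api": "move_arm", "payload": {
  "increments": [
    [0.5,-0.1,-0.26,0],
    [0.5,-0.02,-0.26,0],
    [0.54,0.07,-0.29,0],
    [0.56,0.18,-0.29,0],
    [0.54,0.3,-0.29,0],
    [0.52,0.43,-0.27,0],
    [0.47,0.55,-0.24,0],
    [0,0,0,0]
  ]
}}

```text
time: 16.0
position: [0.5607, -0.0339, 0.1602]
eef_rot: [[0.999, -0.042, -0.014], [-0.042, -0.999, 0.005], [-0.014, -0.004, -1.0]]
ft_force: [-9.3, 6.1, -1.1]
gripper_width: -0.0002
gripper_force: 4.3
```

Run:
```python
from h import *
show()
print([ (q,w2b(fing(q,0)).round(0)) for q in (4.0,4.25,4.5,4.8)])
```

```text
16.0 [-27.7 -28.5  91.3] F board [-8.9  5.7  3.8] M [ 0.8   1.43 -0.1 ] q [-8. 21. 93.  0. 67. 84.] yaw -2.4
[(4.0, array([-40., -17.,  91.])), (4.25, array([-29., -23.,  90.])), (4.5, array([-20., -33.,  90.])), (4.8, array([-13., -47.,  89.]))]
```

{"api": "move_arm", "payload": {
  "increments": [
    [0.38,0.66,-0.2,0],
    [0.28,0.7,-0.13,0],
    [0.18,0.6,-0.07,0],
    [0.1,0.5,-0.05,0],
    [0,0,0,0]
  ]
}}

```text
time: 16.5
position: [0.5721, -0.0571, 0.1651]
eef_rot: [[0.999, -0.042, -0.008], [-0.042, -0.999, 0.008], [-0.008, -0.007, -1.0]]
ft_force: [-3.5, 8.8, -3.6]
gripper_width: 0.0002
gripper_force: 3.9
```

Run:
```python
from h import *
show()
print([ (q,w2b(fing(q,0)).round(0)) for q in (4.5,4.8,5.)])
p=env.sense()['position']; r=YB
s=fing(4.75,-12)
a=p+B(0,12,0)-B(0,0,0)
plan([(a,YB,20),(np.r_[a[:2],.25],YB),(np.r_[s[:2],.25],YB),(s+[0,0,.02],YB,35)])
```

```text
16.5 [-14.5 -51.2  89.4] F board [-5.1  8.7 -1.2] M [ 1.53  0.63 -0.09] q [-10.  21.  91.   0.  68.  82.] yaw -2.4
[(4.5, array([-20., -33.,  90.])), (4.8, array([-13., -47.,  89.])), (5.0, array([-11., -54.,  89.]))]
[[0.0,-1.2,0.0,0.001],[0.0,-0.0,-2.83,-0.0],[0.0,-0.0,-2.83,-0.0],[0.0,-0.0,-2.83,-0.0],[0.05,-0.61,0.0,-0.0],[0.0,0.0,3.22,-0.0],[0.0,0.0,3.23,-0.0]]
end [ 0.5734 -0.039   0.1855] -2.46
```

```bash
cat >> h.py <<'E'
def fing2(q,lead=0.,**k): return fing(q-np.pi,lead,**k)-RB_w()*1.59*np.pi/1000
def RB_w(): return Rz(E0[2])@RB[:,2]
E
python3 - <<'E'
from h import *
p=env.sense()['position']
s=fing2(4.8,-12)
a=p+B(0,14,0)-B(0,0,0)
m=np.r_[B(-40,-10,100)[:2],.25]
plan([(a,YB,20),(np.r_[a[:2],.25],YB),(np.r_[s[:2],.25],YB),(s+[0,0,.02],YB,35)])
E
```

```text
[[0.0,-1.4,0.0,0.001],[0.0,-0.0,-2.83,-0.0],[0.0,-0.0,-2.83,-0.0],[0.0,-0.0,-2.83,-0.0],[-2.51,1.74,0.0,-0.0],[-2.51,1.74,0.0,-0.0],[-2.51,1.73,0.0,-0.0],[-0.0,0.0,2.71,-0.0],[-0.0,0.0,2.71,-0.0],[-0.0,0.0,2.71,-0.0]]
[[-0.0,0.0,2.71,-0.0]]
end [ 0.4953 -0.0919  0.1416] -2.46
```

{"api": "move_arm", "payload": {
  "increments": [
    [0,-1.6,0,0],
    [0,0,-2.83,0],
    [0,0,-2.83,0],
    [0,0,-2.83,0],
    [-2.5,1.74,0,0],
    [-2.5,1.74,0,0],
    [-2.5,1.74,0,0],
    [0,0,0,0],
    [0,0,2.7,0],
    [0,0,2.7,0]
  ]
}}

```text
time: 17.5
position: [0.5017, -0.0943, 0.199]
eef_rot: [[0.999, -0.041, 0.006], [-0.041, -0.999, -0.002], [0.006, 0.001, -1.0]]
ft_force: [0.3, -0.0, 0.4]
gripper_width: 0.0003
gripper_force: 0.0
```

{"api": "move_arm", "payload": {
  "increments": [
    [0,0,2.7,0],
    [0,0,1,0],
    [0,0,0,0],
    [0,0,0,0]
  ]
}}

```text
time: 17.9
position: [0.5007, -0.0943, 0.1615]
eef_rot: [[0.999, -0.041, 0.002], [-0.041, -0.999, -0.0], [0.002, 0.0, -1.0]]
ft_force: [0.7, -0.3, -0.7]
gripper_width: -0.0
gripper_force: 0.0
```

Run:
```python
from h import *
show()
plan([(fing2(4.8,-12),YB,20),(fing2(4.85,0),YB,6)]+[(fing2(q,4),YB,20) for q in np.arange(4.95,6.4,.15)])
```

```text
17.9 [-76.8 -91.4 121.2] F board [ 0.3 -0.3 -1. ] M [ 0.03  0.05 -0.02] q [-15.  16. 100.   0.  64.  77.] yaw -2.3
[[-0.18,-0.07,1.33,0.001],[-0.19,-0.07,1.33,0.0],[-0.18,-0.07,1.33,0.001],[0.01,-0.45,-0.0,-0.0],[0.01,-0.46,-0.0,-0.0],[0.01,-0.45,-0.01,-0.0],[-0.03,-0.74,0.04,-0.0],[-0.07,-0.57,0.06,-0.0],[0.01,-0.61,0.03,-0.0],[0.1,-0.64,-0.04,-0.0]]
[[0.21,-0.65,-0.09,-0.0],[0.32,-0.63,-0.16,-0.0],[0.43,-0.59,-0.22,-0.0],[0.54,-0.5,-0.28,-0.0],[0.63,-0.4,-0.33,-0.0],[0.66,-0.26,-0.36,-0.0]]
end [ 0.5265 -0.0237  0.1352] -2.45
```

{"api": "move_arm", "payload": {
  "increments": [
    [-0.35,0,0.5,0],
    [-0.2,0,1.5,0],
    [0,0,2,0],
    [0,0,0,0],
    [0,-0.5,0,0],
    [0,-0.5,0,0],
    [0,-0.6,0,0],
    [-0.03,-0.6,0.04,0],
    [-0.07,-0.57,0.06,0],
    [0,0,0,0]
  ]
}}

```text
time: 18.9
position: [0.4968, -0.0691, 0.1215]
eef_rot: [[0.999, -0.039, 0.006], [-0.039, -0.999, -0.007], [0.006, 0.006, -1.0]]
ft_force: [0.4, -10.5, 2.0]
gripper_width: 0.0002
gripper_force: 4.3
```

```bash
python3 -c "
from h import *
show()
print([(q,w2b(fing2(q)).round(0)) for q in (4.9,5.1,5.3)])"
```

```text
18.9 [-101.   -66.4   88.9] F board [  1.8 -10.4   1.3] M [-1.55 -0.09 -0.11] q [-13.  18. 104.  -0.  58.  80.] yaw -2.2
[(4.9, array([-102.,  -74.,   89.])), (5.1, array([-104.,  -66.,   89.])), (5.3, array([-105.,  -58.,   89.]))]
```

{"api": "move_arm", "payload": {
  "increments": [
    [0.01,-0.61,0.03,0],
    [0.1,-0.64,-0.04,0],
    [0.21,-0.65,-0.09,0],
    [0,0,0,0]
  ]
}}

```text
time: 19.3
position: [0.4983, -0.0498, 0.1219]
eef_rot: [[0.999, -0.039, 0.001], [-0.039, -0.999, -0.006], [0.001, 0.006, -1.0]]
ft_force: [-2.6, -9.0, 3.3]
gripper_width: 0.0002
gripper_force: 4.1
```

```bash
python3 -c "
from h import *
show()
print([(q,w2b(fing2(q)).round(0)) for q in (5.3,5.5,5.7)])"
```

```text
19.3 [-100.3  -47.1   89. ] F board [-0.3 -9.1  4. ] M [-1.38  0.46 -0.03] q [-10.  18. 104.  -0.  58.  82.] yaw -2.2
[(5.3, array([-105.,  -58.,   89.])), (5.5, array([-103.,  -49.,   88.])), (5.7, array([-99., -39.,  88.]))]
```

{"api": "move_arm", "payload": {
  "increments": [
    [0.32,-0.63,-0.16,0],
    [0.43,-0.59,-0.22,0],
    [0.5,-0.5,-0.26,0],
    [0,0,0,0]
  ]
}}

```text
time: 19.7
position: [0.508, -0.0324, 0.1269]
eef_rot: [[0.999, -0.039, -0.006], [-0.039, -0.999, -0.004], [-0.006, 0.004, -1.0]]
ft_force: [-7.1, -8.6, 2.8]
gripper_width: -0.0003
gripper_force: 4.1
```

```bash
python3 -c "
from h import *
show()
print([(q,w2b(fing2(q)).round(0)) for q in (5.9,6.1,6.3)])"
```

```text
19.7 [-90.1 -29.3  88.8] F board [-4.4 -8.9  5.7] M [-1.18  0.9  -0.03] q [ -8.  19. 102.  -0.  60.  84.] yaw -2.3
[(5.9, array([-93., -31.,  88.])), (6.1, array([-84., -24.,  87.])), (6.3, array([-74., -20.,  87.]))]
```

{"api": "move_arm", "payload": {
  "increments": [
    [0.55,-0.4,-0.3,0],
    [0.5,-0.25,-0.28,0],
    [0,0,0,0],
    [0,0,0,0]
  ]
}}

```text
time: 20.1
position: [0.5168, -0.0255, 0.1318]
eef_rot: [[0.999, -0.04, -0.01], [-0.04, -0.999, -0.002], [-0.01, 0.003, -1.0]]
ft_force: [-7.5, -5.3, -0.0]
gripper_width: -0.0001
gripper_force: 4.3
```

```bash
python3 -c "
from h import *
show()
print([(q,w2b(fing2(q)).round(0)) for q in (6.1,6.2,6.3,6.4)])"
```

```text
20.1 [-80.2 -22.   88.9] F board [-6.3 -5.6  3.6] M [-0.84  1.27  0.01] q [ -7.  19. 101.  -0.  61.  85.] yaw -2.3
[(6.1, array([-84., -24.,  87.])), (6.2, array([-79., -22.,  87.])), (6.3, array([-74., -20.,  87.])), (6.4, array([-71., -18.,  87.]))]
```

{"api": "move_arm", "payload": {
  "increments": [
    [0.4,-0.15,-0.22,0],
    [0.3,-0.05,-0.17,0],
    [0,0,0,0],
    [0,0,0,0]
  ]
}}

```text
time: 20.5
position: [0.5222, -0.0235, 0.135]
eef_rot: [[0.999, -0.04, -0.013], [-0.04, -0.999, -0.001], [-0.013, 0.002, -1.0]]
ft_force: [-9.9, -5.2, -1.7]
gripper_width: -0.0002
gripper_force: 4.8
```

```bash
python3 -c "
from h import *
show()"
```

```text
20.5 [-74.  -19.7  88.9] F board [-9.2 -5.6  3.4] M [-0.71  1.54 -0.1 ] q [ -7.  19. 100.  -0.  62.  85.] yaw -2.3
```

{"api": "move_arm", "payload": {
  "increments": [
    [0.3,-0.05,-0.17,0],
    [0.3,0,-0.17,0],
    [0,0,0,0],
    [0,0,0,0]
  ]
}}

```text
time: 20.9
position: [0.5231, -0.023, 0.1362]
eef_rot: [[0.999, -0.04, -0.024], [-0.04, -0.999, -0.001], [-0.024, 0.002, -1.0]]
ft_force: [-16.1, -5.1, -5.9]
gripper_width: 0.0
gripper_force: 7.5
```

```bash
python3 -c "
from h import *
show()"
```

```text
20.9 [-72.6 -19.2  89.5] F board [-16.7  -5.8   2.8] M [-0.78  2.41 -0.02] q [-7. 20. 99. -0. 63. 85.] yaw -2.3
```

{"api": "move_arm", "payload": {
  "increments": [
    [0.4,0,-0.2,0],
    [0.4,0,-0.2,0],
    [0,0,0,0],
    [0,0,0,0]
  ]
}}

```text
time: 21.3
position: [0.5237, -0.0227, 0.1372]
eef_rot: [[0.998, -0.04, -0.039], [-0.04, -0.999, 0.0], [-0.039, 0.001, -0.999]]
ft_force: [-25.0, -5.0, -12.1]
gripper_width: 0.0
gripper_force: 11.8
```

```bash
python3 -c "
from h import *
show()"
```

```text
21.3 [-71.6 -18.8  90. ] F board [-27.5  -6.    1.9] M [-0.71  3.82 -0.1 ] q [-7. 20. 98. -0. 64. 85.] yaw -2.3
```

It's hard tight: 28 N with no further turn. I'll back off, rise clear and check by image code.

{"api": "move_arm", "payload": {
  "increments": [
    [-1.2,0,0.6,0],
    [-1.4,0,0.6,0],
    [-0.6,0,0,0],
    [0,0,0,0],
    [0,0,-3,0],
    [0,0,-3.5,0],
    [0,0,-3.5,0],
    [-2,2,-3,0],
    [-2,3,0,0],
    [-2,3,0,0]
  ]
}}

```text
time: 22.3
position: [0.4496, -0.1003, 0.2649]
eef_rot: [[0.999, -0.039, 0.006], [-0.039, -0.999, -0.002], [0.006, 0.002, -1.0]]
ft_force: [-0.0, -1.5, 0.7]
gripper_width: 0.0
gripper_force: 0.0
```

{"api": "move_arm", "payload": {
  "increments": [
    [0,4,0,0],
    [0,4,0,0],
    [0,4,0,0],
    [0,4,0,0],
    [0,4,0,0],
    [0,0,0,0],
    [0,0,0,0]
  ]
}}

```text
time: 23.0
position: [0.4403, -0.3004, 0.2627]
eef_rot: [[0.999, -0.043, 0.001], [-0.043, -0.999, -0.0], [0.001, 0.0, -1.0]]
ft_force: [0.3, 0.7, -0.0]
gripper_width: -0.0003
gripper_force: 0.0
```

Run:
```python
from h import *
import cv2
show()
im=cams.get_image('scene')
# dark balls near predicted positions at q
for q in (6.1,6.2,6.3,6.4):
    print(q,proj('scene',b2w(balls(q),E0)).round(1).tolist())
roi=im[175:225,220:275].max(2)<45
n,l,st,ce=cv2.connectedComponentsWithStats(roi.astype('uint8'))
print([(st[i,4],(ce[i]+[220,175]).round(1).tolist()) for i in range(1,n) if st[i,4]>6])
# lino mask corners
hsv=cv2.cvtColor(im,cv2.COLOR_BGR2HSV); print('ref',hsv[213,265],hsv[214,255])
# compare bystanders with first image away from arm/easel
old=cv2.imread('scene0raw.png'); d=(cv2.absdiff(im,old).max(2)>50).astype('uint8')
n,l,st,ce=cv2.connectedComponentsWithStats(d); print([(st[i].tolist()) for i in range(1,n) if st[i,4]>25])
```

```text
23.0 [ -70.8 -299.9  234.5] F board [ 0.2  0.7 -0.2] M [ 0.05 -0.03 -0.01] q [-39.  13.  88.   0.  79.  54.] yaw -2.5
6.1 [[260.9, 185.4], [216.2, 186.7]]
6.2 [[261.3, 185.9], [216.1, 186.3]]
6.3 [[261.4, 186.5], [216.2, 185.9]]
6.4 [[261.3, 187.0], [216.5, 185.5]]
[(np.int32(22), [260.3, 186.5]), (np.int32(10), [237.5, 210.9]), (np.int32(145), [235.6, 221.1])]
ref [ 82  59 126] [ 76  48 138]
[[51, 0, 66, 99, 1874], [87, 0, 127, 142, 5926], [208, 0, 93, 124, 5046], [291, 10, 8, 72, 224], [69, 75, 16, 29, 143], [44, 116, 86, 83, 3716], [254, 142, 11, 6, 31], [183, 148, 69, 3, 132], [234, 177, 10, 6, 36], [290, 178, 50, 25, 334], [212, 183, 27, 10, 121], [240, 184, 24, 9, 94], [241, 188, 59, 26, 259], [233, 206, 11, 6, 37], [226, 215, 63, 12, 331]]
```

Run:
```python
from h import *
im=cams.get_image('top').astype(int)
for y in(70,30,-20,-85):
    u=int(round(proj('top',b2w([[-120,y,20]],E0))[0,0])); v=proj('top',b2w([[-123,y,22],[-123,y,18]],E0))[:,1].round(1)
    print(y,u,v,[int(im[r,u].max()) for r in range(184,202)], [int(im[r,u,1]-im[r,u,2]) for r in range(184,202)])
old=__import__('cv2').imread('top0raw.png'); import cv2
d=(cv2.absdiff(im.astype('uint8'),old).max(2)>50).astype('uint8'); n,l,st,ce=cv2.connectedComponentsWithStats(d); print([st[i].tolist() for i in range(1,n) if st[i,4]>20])
```

```text
70 236 [195.4 194.9] [136, 136, 135, 128, 116, 107, 102, 103, 108, 119, 128, 127, 136, 148, 149, 140, 132, 131] [23, 23, 24, 24, 19, 18, 17, 16, 16, 20, 21, 8, -18, -33, -34, -32, -25, -27]
30 249 [195.7 195.2] [155, 156, 152, 145, 140, 137, 136, 136, 137, 126, 114, 102, 102, 114, 120, 119, 125, 132] [19, 19, 20, 23, 24, 24, 24, 24, 23, 25, 19, 7, -9, -22, -30, -27, -24, -28]
-20 265 [196.  195.5] [137, 134, 145, 148, 145, 139, 134, 138, 135, 136, 137, 133, 125, 147, 153, 140, 131, 132] [14, 21, 23, 20, 23, 26, 26, 25, 24, 23, 24, 18, 0, -26, -32, -30, -26, -26]
-85 287 [196.4 195.9] [136, 115, 105, 103, 111, 115, 106, 102, 104, 110, 124, 131, 131, 145, 154, 151, 140, 133] [5, 9, 15, 17, 18, 19, 19, 20, 18, 19, 21, 19, 6, -16, -32, -33, -31, -26]
[[335, 138, 177, 209, 17488], [230, 146, 62, 13, 473], [282, 157, 6, 6, 31], [220, 173, 15, 6, 52], [171, 177, 21, 8, 91], [209, 177, 16, 9, 79], [254, 177, 6, 8, 30], [287, 181, 11, 5, 46], [303, 182, 6, 5, 23], [231, 186, 44, 10, 261], [275, 204, 6, 6, 28], [466, 305, 46, 39, 1133], [224, 314, 104, 70, 2127], [186, 332, 46, 52, 1404], [391, 349, 43, 20, 323], [336, 352, 66, 32, 1160], [492, 358, 20, 26, 385], [432, 371, 46, 13, 315], [405, 378, 25, 6, 69]]
```

The lino goes straight over to the wooden ledge along its whole length, with no dark strip of mat between them, so the block is flush. Handing in.

```bash
python3 -c "
from rig import env
print(env.hand_in())"
```

```text
the job is handed in; nothing more can be done
None
```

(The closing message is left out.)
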